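# Turn the tape-roll holder home and change its spring spindles

## Task

Get the tape-roll holder ready: first swing the square holder a quarter turn counter-clockwise by pushing it round the corner post, until its tall grooved side is flush against the stop rail. Then take every spent spindle out of it and put it in the blue tray, and fit every full tape roll into a bay, pressing its orange sprung plunger into the groove so that it fits between the two end cups and letting it spring out to seat. Leave the holder flush against the rail, and do not knock over or shift the two vials standing near it.

Things in the scene. Friction and masses are not known exactly. Their poses are not given: they have to be found in the camera images.
- roll_holder: loose white bench holder for two rolls, 0.9 kg; push it low on its base. Base 130 x 130 mm, 34 mm high; origin at the centre of its underside. +x side: tall wall (101 mm) with two blue grooves; -x side: lower cheek (81 mm) with blue cups, blue strip on the base. Bays 80 mm apart in y. Starts a quarter turn clockwise from home, its +x face towards the post.
- bay_1 (a point): seat of a spindle's centre in the bay at holder y = +40 mm, 69 mm up; axes as the holder's. Seated, it lies along x, plunger to +x, 4 mm pressed in. To fit: 24 mm up and 10 mm to -x of here it hangs between the cheeks; press it to 11 mm to +x, plunger on the groove wall; lower it so; then back to -x into the cup. Out: press 11 mm to +x, lift.
- bay_2 (a point): seat of a spindle's centre in the bay at holder y = -40 mm, 69 mm up; axes as the holder's. Seated, it lies along x, plunger to +x, 4 mm pressed in. To fit: 24 mm up and 10 mm to -x of here it hangs between the cheeks; press it to 11 mm to +x, plunger on the groove wall; lower it so; then back to -x into the cup. Out: press 11 mm to +x, lift.
- groove_1 (a point): floor of the plunger's groove of bay 1, 50 mm to +x of the seat, level with it. Groove: 16 mm wide between ribs 4 mm deep, open at the top and flared there; its wall reaches 32 mm above this point; a ledge 5 mm below it carries the plunger.
- groove_2 (a point): floor of the plunger's groove of bay 2, 50 mm to +x of the seat, level with it. Groove: 16 mm wide between ribs 4 mm deep, open at the top and flared there; its wall reaches 32 mm above this point; a ledge 5 mm below it carries the plunger.
- cup_1 (a point): mouth of the closed cup for the fixed pin of bay 1, 42 mm to -x of the seat, level with it. Opening 16 mm wide, from 5 mm below to 8 mm above this point, 8 mm deep; the cheek's top is 12 mm above this point.
- cup_2 (a point): mouth of the closed cup for the fixed pin of bay 2, 42 mm to -x of the seat, level with it. Opening 16 mm wide, from 5 mm below to 8 mm above this point, 8 mm deep; the cheek's top is 12 mm above this point.
- holder_back (a point): middle of the +x face of the holder's base (65 mm from its centre, 14 mm up); axes as the holder's.
- corner_post: fixed steel post, 20 mm in diameter, 60 mm high, at one end of an aluminium stop rail (115 mm long, 12 mm thick, 26 mm high). Origin on the table; the rail's stop face is the plane x = 0 and looks to -x, towards the robot; the rail runs from y = 0 to y = -115 mm; the post's axis is at x = +10 mm, y = 0.
- roll_1_center (a point): full tape roll on a spring spindle, 0.1 kg: cream, 45.6 mm diameter, 50 mm long. Site at its centre, x along its axis, 24 mm up when lying. Pins 10 mm thick, round tips: fixed grey one ends 50 mm from centre on -x; orange plunger's tip 54 mm on +x, gives 18 mm (2 to 4.7 N). Grey hex flanges (48 mm across flats) at 25 to 29 mm each side stop it rolling.
- roll_2_center (a point): full tape roll on a spring spindle, 0.1 kg: cream, 45.6 mm diameter, 50 mm long. Site at its centre, x along its axis, 24 mm up when lying. Pins 10 mm thick, round tips: fixed grey one ends 50 mm from centre on -x; orange plunger's tip 54 mm on +x, gives 18 mm (2 to 4.7 N). Grey hex flanges (48 mm across flats) at 25 to 29 mm each side stop it rolling.
- roll_1_tip (a point): point on the axis of roll 1's spindle where the orange plunger's tip stands when it is fully out, 54 mm from the centre on +x (fixed to the spindle, does not move in with the plunger).
- roll_2_tip (a point): point on the axis of roll 2's spindle where the orange plunger's tip stands when it is fully out, 54 mm from the centre on +x (fixed to the spindle, does not move in with the plunger).
- spent_1_center (a point): spent spindle (0.06 kg), in a bay at the start: bare brown card core, 24 mm diameter, 50 mm long. Site at its centre, x along its axis. Pins 10 mm thick, round tips: fixed grey one ends 50 mm from centre on -x; orange plunger's tip 54 mm on +x, gives 18 mm (2 to 4.7 N). Grey hex flanges (48 mm across flats) at 25 to 29 mm each side stop it rolling.
- spent_2_center (a point): spent spindle (0.06 kg), in a bay at the start: bare brown card core, 24 mm diameter, 50 mm long. Site at its centre, x along its axis. Pins 10 mm thick, round tips: fixed grey one ends 50 mm from centre on -x; orange plunger's tip 54 mm on +x, gives 18 mm (2 to 4.7 N). Grey hex flanges (48 mm across flats) at 25 to 29 mm each side stop it rolling.
- blue_tray: fixed clear blue tray with an infrared thermometer hooked over its rim on the -x side. Origin on the table; inner floor 2 mm up, from x -41 to +85 mm and y -89 to +89 mm in its frame; walls 55 mm high, 10 mm thick.
- vial_blue_cap: brown glass vial with a blue cap, 31 mm in diameter, 66 mm high, a bystander standing left of the holder; origin at the centre of its underside.
- vial_clear: clear glass vial, 30 mm in diameter, 62 mm high, a bystander standing behind the rail; origin at the centre of its underside.

How it is judged:
On the way, in this order (a step that is already met when the one before it is completed fails the run):
1. the holder swings while pressed against the corner post (between 25 and 70 degrees short of home) (contact force between roll_holder and corner_post above 0.3 N and angle between the x axis of roll_holder and the x axis of corner_post, either way round between 0.43 and 1.22 rad).
2. the holder's tall side is flush against the stop rail (x of holder_back in the frame of corner_post between -0.009 and 0.009 m and angle between the x axis of roll_holder and the x axis of corner_post, either way round below 0.12 rad and y of holder_back in the frame of corner_post between -0.125 and 0.055 m), for 0.2 s.
At the end, for the whole second after the job is handed in: Holder's +x face flush with the rail (9 mm, 7 degrees; its middle at most 55 mm left of the post, not past the rail's other end); both rolls seated in bays (8 mm, 4.5 degrees, plunger in the groove); every spent spindle present inside the blue tray; all released (all of step 2 and ((distance between roll_1_center and bay_1 below 0.008 m and angle between the x axis of roll_1_center and the x axis of roll_holder, either way round below 0.08 rad and x of roll_1_tip in the frame of roll_holder above 0.03 m) or (distance between roll_1_center and bay_2 below 0.008 m and angle between the x axis of roll_1_center and the x axis of roll_holder, either way round below 0.08 rad and x of roll_1_tip in the frame of roll_holder above 0.03 m)) and ((distance between roll_2_center and bay_1 below 0.008 m and angle between the x axis of roll_2_center and the x axis of roll_holder, either way round below 0.08 rad and x of roll_2_tip in the frame of roll_holder above 0.03 m) or (distance between roll_2_center and bay_2 below 0.008 m and angle between the x axis of roll_2_center and the x axis of roll_holder, either way round below 0.08 rad and x of roll_2_tip in the frame of roll_holder above 0.03 m)) and x of spent_1_center in the frame of blue_tray between -0.045 and 0.089 m and y of spent_1_center in the frame of blue_tray between -0.093 and 0.093 m and z of each of spent_1_center, spent_2_center in the frame of blue_tray below 0.075 m and x of spent_2_center in the frame of blue_tray between -0.045 and 0.089 m and y of spent_2_center in the frame of blue_tray between -0.093 and 0.093 m); the robot touches nothing.
It fails at once if the blue-capped vial is knocked over or shifted more than 3 cm (distance of vial_blue_cap from where it was at the start of the episode above 0.03 m or angle between vial_blue_cap's own z axis and vertical above 0.5 rad).
It fails at once if the clear vial is knocked over or shifted more than 3 cm (distance of vial_clear from where it was at the start of the episode above 0.03 m or angle between vial_clear's own z axis and vertical above 0.5 rad).
It fails at once if the holder is tipped (angle between roll_holder's own z axis and vertical above 0.35 rad).
Of spent_1, spent_2 only 1 to 2 are there at a start; the rules pass over those that are not, and their reading is None.
At some moment in a run one of roll_1, roll_2 may be knocked a few centimetres aside while the robot is not near it.
Once in a run the grip may slacken for a moment while it holds something.
It also fails if it takes over 210 s, if anything falls off the work surface, if the arm or the gripper's body presses on something with over 40 N, if the wrist force passes 120 N, or if a joint passes its speed limit or range.

## Robot

A 6-joint arm with a two-finger parallel gripper is mounted at the origin on a cart in front of the work surface, level with it; the furniture and walls round the work are solid. World frame = base frame: x ahead of the robot, y to its left, z up, the work surface at z = 0. Lengths are in m, angles in rad, forces in N, time in s.
With the tool pointing down it reaches from about 0.2 to 0.875 m from the base axis. Payload 3.4 kg.
Tool frame: the origin (TCP) lies between the finger pads; the fingertips stand 25 mm ahead of it and the grasp point (between the pads) lies 6 mm ahead of it (r.nose_length is the z of the fingertips in the tool frame, in m); z points along the fingers, y is the line along which they close (so a half turn about z gives the same grasp; the last joint's range is limited). The gripper opens to 94 mm and grips with 3 to 60 N. Pads are 16 mm wide; open, the fingers measure 119 mm over their backs; the gripper's body (75 mm by 177 mm) begins 78 mm behind the grasp point.
Start: joints at [-1.397, 0.276, 1.505, -0, 1.361, -0.121], TCP at [0.167, -0.55, 0.23] pointing down, gripper open.
Joint ranges: [-2.89, 2.89], [-0.75, 2.08], [0.22, 2.7], [-1.18, 4.32], [0.11, 2.71], [-2.7, 2.7]. Speed limits (rad/s): [2.57, 2.57, 3.14, 3.14, 3.14, 3.14].

## Interface

Orientations are given as a unit quaternion [w, x, y, z].
In Python, from plant import r, gripper_to, inverse_kinematics, vision, models, telemetry gives the robot as it stands. Calls block until the motion is done:
- r.move_to(position, orientation): joint-space move of the TCP to a pose.
- r.move_l(position, rot=None, vel=0.15, guard=None): straight line of the TCP; rot=None keeps the orientation; vel is the mean speed in m/s. With guard (N) it stops when the force on the tool has changed by that much, and returns True; else False.
- r.movej(angles): joint-space move.
- gripper_to(opening, f_grip=None): finger opening in m; f_grip is the grip in N (None keeps the last); returns when the fingers have stopped.
- r.hold(seconds).
- inverse_kinematics(position, orientation): joint angles nearest the present ones, or None.
- vision.snapshot(name): name is "side" or "top"; returns the picture (400x640x3 uint8, red, green, blue); there is no depth.
- vision.get_calibration(name): a dict with "fx", "fy", "cx", "cy" (pixels), "position" and "orientation" of the camera in the world. Camera axes: x right, y down, z forward; pixel columns grow to the right and rows downward; lengths in m; the calibration is good to about 2 mm. A picture is of the moment at which its call begins. get_calibration takes no time and is no camera call.
A pose or a line that the arm cannot do raises r.PlanningError and nothing moves.
- r.sign_off(): hands the job in; it is judged then, once.
Trained networks look in the newest picture that a camera, given by its name, has taken for a name from the list of things; names that differ only in an ending like _2 or _b are one class to them, and where a whole thing is asked for, a point or a joint stands for the part that bears it (a point fixed in the world has none). Each returns a list of dicts, best first, with "score" (0 to 1); they miss things now and then, are a little off and sometimes report something else, mostly with a low value. They report only what shows in the picture. A call takes as long as a camera call.
- models.boxes_of(thing, camera): "at" ([x, y, z] in m, in world coordinates, good to about 4 mm: the middle of the surface that is visible of it).
- models.regions_of(thing, camera): "pixels" (400x640 bool, what is visible of it).
- models.mark_of(thing, camera): "at" ([x, y, z] in m, in world coordinates, good to about 4 mm: a listed point, or the origin of a listed thing).
Readings, each from a call of its own:
- telemetry.current_t(): time.
- telemetry.current_joints(): joint angles.
- telemetry.current_dq(): joint speeds.
- telemetry.current_joint_efforts(): joint torques, N m.
- telemetry.current_ee_pos(): TCP position.
- telemetry.current_tool_rot(): TCP orientation.
- telemetry.current_wrist_force(): force on the tool from outside, world axes, zero at the start.
- telemetry.current_torque(): the same for the moment, N m.
- telemetry.current_opening(): finger opening in m.
- telemetry.current_finger_force(): force on a finger pad.
Only numpy, scipy, OpenCV 4.12 (cv2) and the standard library are available. Lean on these libraries where they do the work, as an engineer would, in place of code of your own. Each camera call takes 0.05 s, during which the arm holds its last target. There are 200 camera calls.

## Working session

There is one attempt and no reset: what is moved stays moved. The work goes in short steps, each a Python script; the robot and the scene stay as the last script left them, time stands still between calls to the robot, and variables do not carry over. Pictures are saved under pics/ and viewed, at most 14 in all, crops included, and the job is handed in when it is done.

```bash
ls; mkdir -p pics; cat > h.py <<'E'
import numpy as np, cv2
from plant import r, gripper_to, inverse_kinematics, vision, models, telemetry
def snap(c,name=None):
    im=vision.snapshot(c)
    if name: cv2.imwrite(f'pics/{name}.png',im[:,:,::-1])
    return im
def marks(cam,things,k=2):
    for t in things:
        for m in models.mark_of(t,cam)[:k]: print(cam,t,np.round(m['at'],4),round(m['score'],2))
E
python3 - <<'E'
from h import *
for c in('side','top'):
    snap(c,c+'0'); print(c,vision.get_calibration(c))
    marks(c,['roll_holder','corner_post','holder_back','bay_1','roll_1_center','roll_1_tip','spent_1_center','blue_tray','vial_blue_cap','vial_clear'],3)
print(telemetry.current_t(),telemetry.current_tool_rot(),r.nose_length)
E
```

```text
pics
side {'fx': 497.97834541207146, 'fy': 497.97834541207146, 'cx': 323.90882120056455, 'cy': 199.8585141012466, 'position': array([ 0.49189709, -0.75659744,  0.81835831]), 'orientation': array([-0.45427396,  0.89064914, -0.01565842,  0.01157995])}
side roll_holder [0.5437 0.1114 0.001 ] 0.98
side corner_post [0.5742 0.0077 0.0006] 0.72
side holder_back [0.5373 0.0526 0.0145] 0.97
side holder_back [0.5104 0.2943 0.024 ] 0.61
side holder_back [0.5728 0.0512 0.0723] 0.22
side bay_1 [0.5852 0.1038 0.0699] 0.73
side bay_1 [0.5038 0.105  0.0695] 0.69
side bay_1 [0.3968 0.2893 0.0238] 0.31
side roll_1_center [0.5115 0.2912 0.0238] 0.64
side roll_1_center [0.5722 0.0543 0.0721] 0.45
side roll_1_tip [0.5578 0.2864 0.0233] 0.87
side spent_1_center [0.5808 0.1033 0.0691] 0.7
side blue_tray [ 0.4674  0.5332 -0.0006] 0.9
side vial_blue_cap [0.6495 0.2469 0.0011] 0.81
side vial_clear [ 0.6499 -0.0229  0.0023] 0.64
top {'fx': 501.5328506449867, 'fy': 501.5328506449867, 'cx': 324.45261824632684, 'cy': 204.99449395894484, 'position': array([0.33173751, 0.24325174, 1.14101255]), 'orientation': array([ 0.06507481, -0.69885093,  0.70902467, -0.0682398 ])}
top roll_holder [0.4484 0.2676 0.0212] 0.29
top roll_holder [0.5825 0.1025 0.0652] 0.18
top corner_post [ 0.5747  0.0115 -0.004 ] 0.86
top holder_back [0.5351 0.0507 0.0123] 0.82
top bay_1 [0.582  0.1024 0.0709] 0.64
top bay_1 [0.5064 0.1161 0.07  ] 0.59
top roll_1_center [0.5129 0.2947 0.0215] 0.8
top roll_1_center [0.5094 0.154  0.072 ] 0.22
top roll_1_tip [0.5598 0.2844 0.0244] 0.62
top roll_1_tip [0.5882 0.1402 0.0715] 0.55
top spent_1_center [0.5785 0.1    0.0661] 0.89
top blue_tray [0.4723 0.5398 0.0008] 0.87
top blue_tray [0.5617 0.2878 0.0211] 0.65
top vial_blue_cap [ 0.646   0.25   -0.0018] 0.61
top vial_clear [ 0.6495 -0.0208 -0.    ] 0.79
1.1 [3.65134787e-05 9.89155205e-01 1.46874025e-01 2.14723218e-06] 0.025
```

View pics/side0.png

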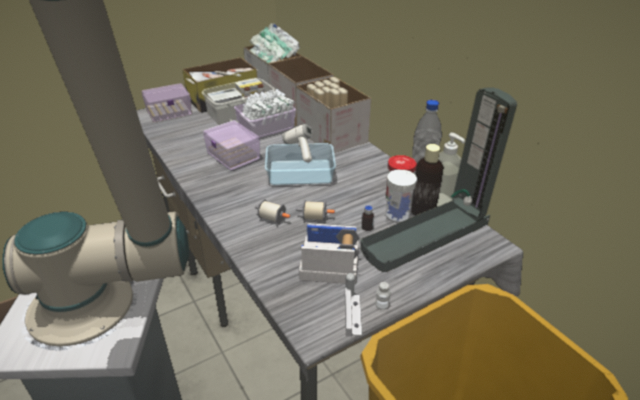

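View pics/top0.png

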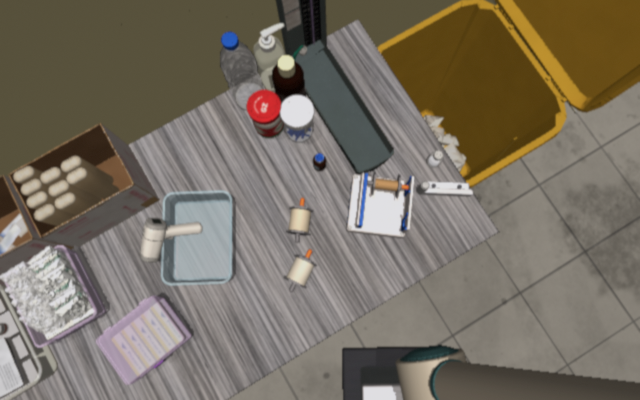

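The pictures show the holder at about top (382,203), with one spent spindle in the bay at (390,185) and the other bay empty. The rolls lie at (300,220) and (300,270), the post and rail run from (425,187) to (470,188), and the tray is at (198,238). Next I'll measure the rail direction and fit the holder pose.

```bash
cat >> h.py <<'E'
from scipy.spatial.transform import Rotation as R
from scipy.optimize import least_squares
def cam(c):
    k=vision.get_calibration(c);q=k['orientation'];return k,R.from_quat([q[1],q[2],q[3],q[0]]).as_matrix(),np.array(k['position'])
def pix2plane(c,uv,z):
    k,M,p=cam(c);uv=np.atleast_2d(uv)
    d=np.c_[(uv[:,0]-k['cx'])/k['fx'],(uv[:,1]-k['cy'])/k['fy'],np.ones(len(uv))]@M.T
    return p+d*((z-p[2])/d[:,2])[:,None]
HP={'roll_holder':[(0,0,0)],'holder_back':[(.065,0,.014)],'bay_1':[(0,.04,.069),(0,-.04,.069)],
 'groove_1':[(.05,.04,.069),(.05,-.04,.069)],'cup_1':[(-.042,.04,.069),(-.042,-.04,.069)]}
def holder(guess,cams=('top','side'),verbose=True):
    """fit x,y,yaw of the holder to network marks"""
    D=[]
    for c in cams:
        vision.snapshot(c)
        for t in HP: D+=[(t,np.array(m['at'])) for m in models.mark_of(t,c) if m['score']>.3]
    x=np.array(guess,float)
    for tol in(.05,.025,.015):
        P=[]
        for t,a in D:
            w=[(lambda h:np.array([x[0]+np.cos(x[2])*h[0]-np.sin(x[2])*h[1],x[1]+np.sin(x[2])*h[0]+np.cos(x[2])*h[1]]))(h) for h in HP[t]]
            d=[np.linalg.norm(v-a[:2]) for v in w];i=int(np.argmin(d))
            if d[i]<tol: P.append((HP[t][i],a))
        f=lambda x:np.concatenate([np.array([x[0]+np.cos(x[2])*h[0]-np.sin(x[2])*h[1],x[1]+np.sin(x[2])*h[0]+np.cos(x[2])*h[1]])-a[:2] for h,a in P])
        s=least_squares(f,x,loss='soft_l1',f_scale=.004);x=s.x
    if verbose: print('holder',np.round(x,4),'deg',round(np.degrees(x[2]),1),'n',len(P),'rms',round(float(np.sqrt(np.mean(f(x)**2))),4),'zres',[round(float(a[2]-h[2]),3) for h,a in P])
    return x
def H(x,h): return np.array([x[0]+np.cos(x[2])*h[0]-np.sin(x[2])*h[1],x[1]+np.sin(x[2])*h[0]+np.cos(x[2])*h[1]])
def down(yaw):  # tool z down, tool y (closing line) along world angle yaw
    y=np.array([np.cos(yaw),np.sin(yaw),0]);z=np.array([0,0,-1.]);q=R.from_matrix(np.c_[np.cross(y,z),y,z]).as_quat();return np.array([q[3],*q[:3]])
E
python3 - <<'E'
from h import *
x=holder([.544,.111,-1.57])
snap('top');
for m in models.regions_of('corner_post','top')[:1]:
    p=m['pixels'];print(m['score'],p.sum())
    im=cv2.resize(snap('top')[160:230,340:490],None,fx=5,fy=5,interpolation=cv2.INTER_CUBIC)
    q=np.kron(p[160:230,340:490],np.ones((5,5)))>0
    e=q^(cv2.erode(q.astype(np.uint8),np.ones((3,3)))>0); im[e]=[255,0,0]
    cv2.imwrite('pics/rail.png',im[:,:,::-1])
    v,u=np.nonzero(p); w=pix2plane('top',np.c_[u,v],.026)
    print(cv2.minAreaRect(w[:,:2].astype(np.float32)*1000))
snap('side')
for m in models.regions_of('corner_post','side')[:1]:
    p=m['pixels'];v,u=np.nonzero(p); w=pix2plane('side',np.c_[u,v],.026)
    print(m['score'],cv2.minAreaRect(w[:,:2].astype(np.float32)*1000))
E
```

```text
holder [ 0.5423  0.109  -1.7115] deg -98.1 n 17 rms 0.0034 zres [0.002, 0.0, 0.0, 0.002, -0.001, -0.004, 0.001, 0.0, 0.002, 0.001, -0.003, 0.001, 0.002, -0.002, 0.004, -0.002, -0.0]
0.96 721
((580.4019165039062, -36.222007751464844), (127.75743865966797, 32.71257400512695), 89.19279479980469)
0.94 ((584.6637573242188, -34.25220489501953), (173.73817443847656, 30.57772445678711), 85.83433532714844)
```

View pics/rail.png

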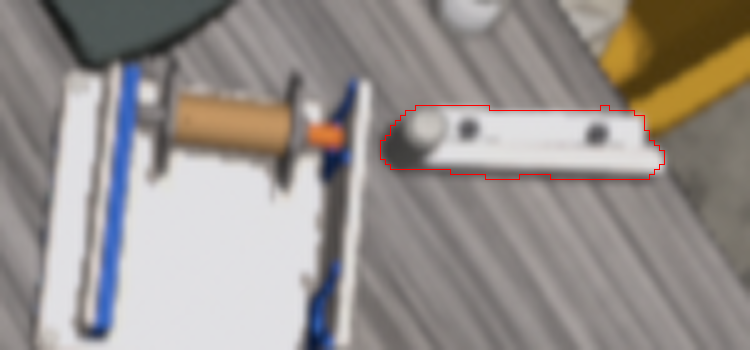

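The crop shows the rail's top front edge from about (428,188.6) to (471,190.4), and the post top at (425.6,184.4).

```bash
python3 - <<'E'
from h import *
print(pix2plane('top',[(428,188.6),(471,190.4)],.026),pix2plane('top',(425.6,184.4),.06))
k,M,p=cam('top');print(M.round(3))
for y in (.05,.25):
  for z in (.03,):
    print(inverse_kinematics([.54,y,z+.03],down(0)),inverse_kinematics([.54,y,z+.03],down(np.pi/2)))
E
```

```text
[[ 5.79465069e-01  1.11659809e-04  2.60000000e-02]
 [ 5.73889482e-01 -9.76825095e-02  2.60000000e-02]] [[0.58150283 0.01233069 0.06      ]]
[[-0.015 -0.982  0.188]
 [-1.     0.014 -0.006]
 [ 0.003 -0.188 -0.982]]
[-3.59936697e-02  3.78737526e-01  1.82089695e+00 -4.44089210e-16
  9.41958182e-01 -3.59936697e-02] [-3.59936697e-02  3.78737526e-01  1.82089695e+00 -4.44089210e-16
  9.41958182e-01 -1.60679000e+00]
[ 3.16689164e-01  4.44417993e-01  1.70231637e+00 -4.44089210e-16
  9.94858286e-01  3.16689164e-01] [ 3.16689164e-01  4.44417993e-01  1.70231637e+00 -4.44089210e-16
  9.94858286e-01 -1.25410716e+00]
```

```bash
cat >> h.py <<'E'
POST=np.array([.583,.0105]); ZP=.016+.025
def pusher(x,hx,hy,yawoff=0): return [*H(x,(hx,hy)),ZP],down(x[2]+np.pi/2+yawoff)
def L(p,q=None,vel=.12,guard=None):
    g=r.move_l(list(p),q,vel=vel,guard=guard)
    return g
def rotpose(x,cor,a):
    c=H(x,cor);v=np.array([np.cos(a),np.sin(a)]);d=x[:2]-c
    return np.array([*(c+[v[0]*d[0]-v[1]*d[1],v[1]*d[0]+v[0]*d[1]]),x[2]+a])
E
python3 - <<'E'
from h import *
x=np.array([.5423,.109,-1.7115])
gripper_to(0.0)
p,q=pusher(x,-.09,-.012)
r.move_to([.35,.2,.25],q); r.move_to([p[0],p[1],.2],q)
L(p); 
p2,_=pusher(x,-.065-.009+.019,-.012); print(L(p2,vel=.05),telemetry.current_wrist_force())
p3,_=pusher(x,-.09,-.012); L(p3)
x=holder([x[0]+.02*np.cos(x[2]),x[1]+.02*np.sin(x[2]),x[2]])
d=POST-x[:2];c,s=np.cos(x[2]),np.sin(x[2]);print('post in holder',c*d[0]+s*d[1],-s*d[0]+c*d[1],telemetry.current_t())
E
```

```text
False [-0.50335531 12.9667386   1.3925261 ]
holder [ 0.54    0.0864 -1.6861] deg -96.6 n 14 rms 0.0031 zres [0.001, 0.006, -0.002, 0.001, -0.002, -0.001, 0.0, -0.002, -0.002, -0.0, 0.004, 0.002, 0.003, 0.0]
post in holder 0.07044992951418762 0.05142966188290008 10.275
```

```bash
cat >> h.py <<'E'
def stroke(x,hy,deg,cor,n=6,pen=0.,vel=.06):
    p,q=pusher(x,-.095,hy); L([p[0],p[1],telemetry.current_ee_pos()[2]],q); L(p,q)
    for a in np.radians(np.linspace(0,deg,n+1)):
        xx=rotpose(x,cor,a); p,q=pusher(xx,-.073+pen,hy); L(p,q,vel=vel)
        print(np.round(telemetry.current_wrist_force()[:2],1),end=' ')
    p,q=pusher(xx,-.10,hy); L(p,q)
    f=holder(xx); d=POST-f[:2];c,s=np.cos(f[2]),np.sin(f[2])
    print('post in holder',(c*d[0]+s*d[1]).round(4),(-s*d[0]+c*d[1]).round(4),'pred',xx.round(3),telemetry.current_t())
    return f
E
python3 - <<'E'
from h import *
stroke(np.array([.54,.084,-1.686]),-.045,35,(.04,.05))
E
```

```text
[-6.6 15.1] [-5.   8.7] [-4.7  8.6] [-5.2  8.4] [-7.2  9.1] [-7.9 10.5] [-10.2  12.5] holder [ 0.5248  0.0534 -0.9545] deg -54.7 n 12 rms 0.0028 zres [-0.001, 0.002, 0.0, -0.001, 0.003, 0.0, 0.002, 0.003, 0.002, -0.001, 0.003, 0.003]
post in holder 0.0686 0.0228 pred [ 0.522  0.05  -1.075] 14.9
```

```bash
python3 - <<'E'
from h import *
x=stroke(np.array([.5248,.0534,-.9545]),-.05,28,(.04,.025))
snap('top','t2')
E
```

```text
[-12.  16.] [-10.8  12.4] [-12.   10.5] [-12.    9.3] [-14.    9.9] [-15.4   9.3] [-16.7   8.4] holder [ 0.516   0.0327 -0.4386] deg -25.1 n 16 rms 0.0031 zres [0.003, -0.002, 0.003, 0.003, 0.0, -0.0, 0.004, 0.002, -0.0, -0.001, 0.001, 0.004, -0.001, 0.0, -0.002, 0.001]
post in holder 0.0701 0.0084 pred [ 0.521  0.031 -0.466] 18.925
```

```bash
python3 - <<'E'
from h import *
x=stroke(np.array([.516,.0327,-.4386]),-.05,21,(.04,.01),pen=.001)
p,q=pusher(x,-.095,-.025); L(p,q)
p,q=pusher(x,-.045,-.025); print(L(p,q,vel=.03,guard=25),telemetry.current_ee_pos(),telemetry.current_wrist_force())
p,q=pusher(x,-.11,-.025); L(p,q)
x=holder(x); snap('top','t3')
E
```

```text
[-12.4   7.1] [-12.    4.8] [-13.6   2.9] [-13.7   3.9] [-14.8   3.7] [-15.    2.8] [-16.2  -0.1] holder [ 0.5149  0.0186 -0.0711] deg -4.1 n 14 rms 0.0026 zres [-0.003, -0.015, -0.0, 0.002, 0.0, 0.003, -0.001, 0.002, 0.003, 0.001, 0.004, -0.001, 0.002, 0.003]
post in holder 0.0685 -0.0032 pred [ 0.516  0.018 -0.072] 22.6917
True [ 4.30885203e-01 -6.50639205e-05  3.92332592e-02] [-0.54443987 -0.07334885 -0.91441345]
holder [ 0.5143  0.0186 -0.0719] deg -4.1 n 16 rms 0.0032 zres [0.004, -0.0, 0.003, 0.003, 0.001, -0.002, -0.0, 0.003, -0.002, 0.001, 0.0, -0.001, 0.003, 0.002, 0.001, 0.002]
```

View pics/t3.png

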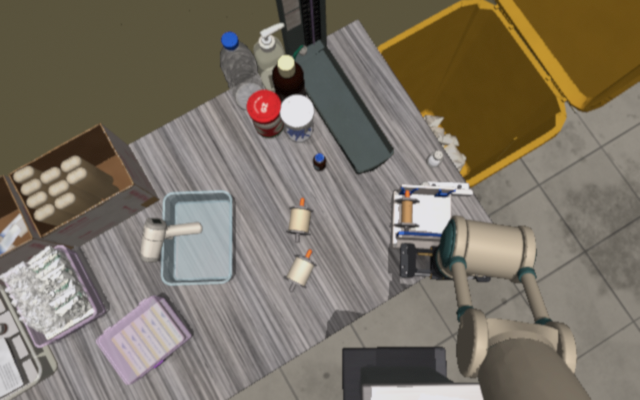

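The holder is against the rail: its tall wall is at about (432,187), in line with the rail, with the spindle at (406,208). I'll slide it along so that the rail backs both bays, then press it flush again.

```bash
python3 - <<'E'
from h import *
x=np.array([.5143,.0186,-.0715])
q=down(x[2])
e=telemetry.current_ee_pos(); L([e[0],e[1],.19],vel=.2)
P=lambda a,b,z=ZP:[*H(x,(a,b)),z]
L(P(.01,.095,.19),q,.25); L(P(.01,.095),q)
print(L(P(.01,.074-.045),q,.05),telemetry.current_wrist_force(),telemetry.current_ee_pos())
L(P(.01,.10),q); L(P(.01,.10,.19),q,.2)
x=holder([.512,-.027,-.07])
q=down(x[2]+np.pi/2)
L(P(-.1,-.0,.19),q,.25); L(P(-.1,0),q)
print(L(P(-.060,0),q,.03,guard=20),telemetry.current_ee_pos(),telemetry.current_wrist_force())
L(P(-.11,0),q); L(P(-.11,0,.22),q,.2); L([.35,.15,.3],q,.3)
x=holder(x);snap('top','t4'); d=POST-x[:2];c,s=np.cos(x[2]),np.sin(x[2]);print('post in holder',c*d[0]+s*d[1],-s*d[0]+c*d[1],telemetry.current_t())
for c in('top','side'):
    if c=='side':vision.snapshot(c)
    marks(c,['roll_1_center','roll_1_tip','spent_1_center','spent_1_tip','blue_tray','corner_post'][:3]+['blue_tray'],3)
E
```

```text
False [1.13435146 3.48801302 0.91280873] [0.52638913 0.04670187 0.04102785]
holder [ 0.5068 -0.0257 -0.1246] deg -7.1 n 15 rms 0.0032 zres [0.003, 0.0, 0.003, 0.004, -0.002, 0.005, 0.002, 0.001, -0.001, 0.001, 0.0, 0.001, -0.003, 0.002, -0.001]
True [ 0.42721457 -0.01540754  0.03950668] [0.83607972 0.34497088 0.79129888]
holder [ 0.5089 -0.0263 -0.1431] deg -8.2 n 15 rms 0.0032 zres [0.004, -0.0, 0.002, 0.003, -0.002, 0.002, 0.0, 0.003, 0.0, -0.0, 0.0, 0.0, -0.001, 0.003, 0.002]
post in holder 0.06807533049369803 0.046967069639583914 39.55
top roll_1_center [0.5122 0.2938 0.0192] 0.74
top roll_1_tip [0.5592 0.2866 0.0231] 0.96
top roll_1_tip [ 0.5524 -0.0719  0.0669] 0.53
top spent_1_center [0.5129 0.0128 0.0666] 0.6
top blue_tray [4.714e-01 5.378e-01 1.000e-04] 0.61
side roll_1_center [0.5066 0.294  0.0294] 0.88
side roll_1_tip [0.5612 0.2873 0.0258] 0.91
side spent_1_center [0.5137 0.015  0.0665] 0.94
side blue_tray [0.466  0.5317 0.0033] 0.56
```

```bash
python3 - <<'E'
import cv2
a=cv2.imread('pics/t4.png')[160:270,370:500];cv2.imwrite('pics/t4c.png',cv2.resize(a,None,fx=5,fy=5,interpolation=cv2.INTER_CUBIC))
E
```

```text
(no output)
```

View pics/t4c.png

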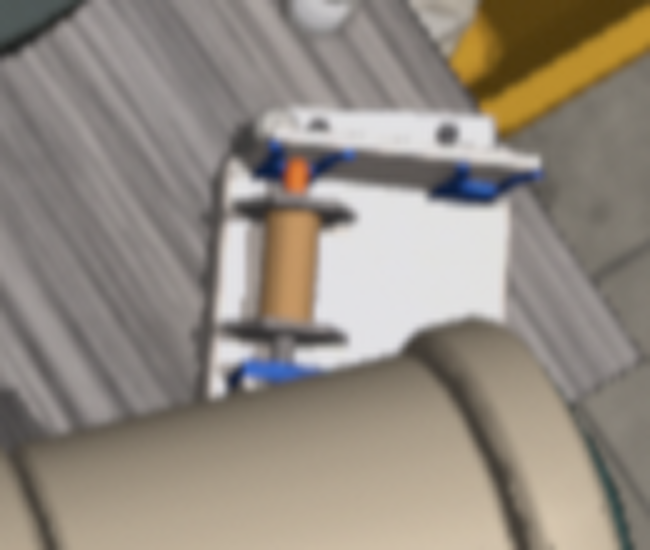

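```bash
cat >> h.py <<'E'
def press(x,hy,start=-.095,stop=-.05,fmax=26,q=None):
    "creep along holder +x at low height until the force is high twice"
    u=np.array([np.cos(x[2]),np.sin(x[2])]);n=0
    for h in np.arange(start,stop,.0015):
        p=[*H(x,(h,hy)),ZP]; L(p,q,.04); f=telemetry.current_wrist_force()[:2]@u
        n=n+1 if -f>fmax else 0
        print(int(-f),end=' ')
        if n>=1: break
    print('h',round(h,4)); L([*H(x,(-.11,hy)),ZP],q,.15)
E
python3 - <<'E'
from h import *
x=np.array([.5089,-.0263,-.1431]);q=down(-.06+np.pi/2)
L([*H(x,(-.11,-.035)),.2],q,.3);L([*H(x,(-.11,-.035)),ZP],q,.15)
press(x,-.035,q=q)
L([*H(x,(-.11,-.035)),.22],q,.2); L([.35,.2,.3],q,.3); r.move_to([.3,.45,.3],q)
x=holder(x);snap('top','t5');print(telemetry.current_t())
a=cv2.imread('pics/t5.png')[160:270,370:500];cv2.imwrite('pics/t5c.png',cv2.resize(a,None,fx=5,fy=5,interpolation=cv2.INTER_CUBIC))
E
```

```text
0 0 0 0 0 0 0 0 0 2 5 7 9 9 11 12 15 15 17 18 21 22 24 27 h -0.0605
holder [ 0.5114 -0.0266 -0.0852] deg -4.9 n 15 rms 0.0031 zres [0.006, -0.0, 0.003, -0.001, -0.003, 0.003, 0.002, 0.001, -0.0, 0.002, 0.002, 0.004, 0.001, 0.0, 0.001]
52.5833
```

View pics/t5c.png

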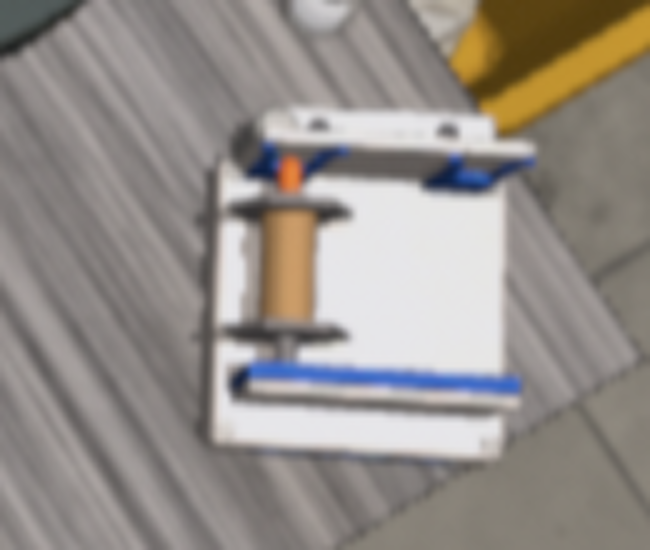

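The crop shows the tall wall from (265,140) to (535,147), parallel to the rail and touching it. Next comes the spent spindle at (288,265).

```bash
cat >> h.py <<'E'
X0=np.array([.5114,-.0266,-.075]); Q0=down(X0[2]+np.pi/2)
def B(bay,dx,dz,dy=0): # TCP for a grasp-point offset from the bay seat (holder axes)
    return [*H(X0,(dx,(.04 if bay==1 else -.04)+dy)),.069+dz+.006]
def fh(): # wrist force in holder axes
    f=telemetry.current_wrist_force();c,s=np.cos(X0[2]),np.sin(X0[2]);return np.round([c*f[0]+s*f[1],-s*f[0]+c*f[1],f[2]],1)
E
python3 - <<'E'
from h import *
r.move_to(B(1,0,.10),Q0); gripper_to(.055)
L(B(1,0,0),Q0,.15); f0=fh(); gripper_to(.0,25); print(f0,fh(),telemetry.current_opening(),telemetry.current_finger_force())
for d in(.004,.008,.0115): L(B(1,d,0),Q0,.04); print(d,fh(),np.array(telemetry.current_ee_pos())-B(1,d,0))
L(B(1,.0115,.03),Q0,.06); print(fh(),telemetry.current_opening())
L(B(1,.002,.12),Q0,.2)
print(telemetry.current_opening(),fh(),telemetry.current_t())
snap('side','s6')
E
```

```text
[ 0.1 -1.2 -0.1] [-0.3 -1.6  0.9] 0.02349309904418771 25.00077188014984
0.004 [-4.  -2.1  2.8] [-6.35500621e-04 -1.17853308e-05 -1.18495245e-04]
0.008 [-2.7 -1.  -0.1] [-7.60441813e-04  1.92899556e-05 -5.00324166e-04]
0.0115 [-4.7 -1.8  0.7] [-5.38679107e-04  3.09218484e-05 -3.34794451e-04]
[0.9 0.2 3.7] 0.02315456216382905
0.023679489835561715 [-0.5 -0.8 -0.7] 58.7833
```

View pics/s6.png

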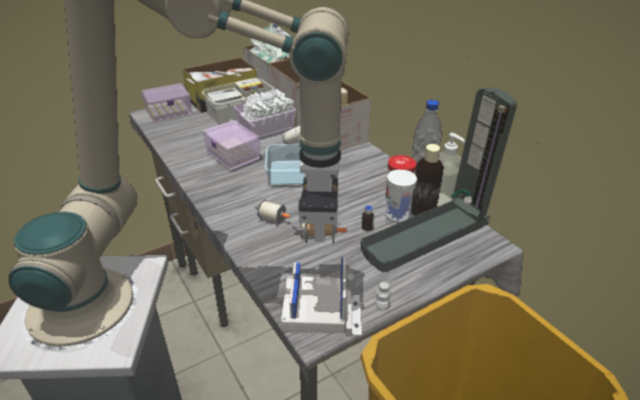

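The gripper holds the spindle at (320,230) and the holder is empty. Now to the tray, then a fresh measurement of the rolls.

```bash
python3 - <<'E'
from h import *
e=telemetry.current_ee_pos()
L([e[0],e[1],.26],None,.25); qt=down(np.pi/2)
r.move_to([.443,.49,.26],qt); L([.443,.49,.062],qt,.15); print(fh(),telemetry.current_opening())
gripper_to(.05); L([.443,.49,.26],qt,.25)
r.move_to([.2,.45,.35],qt)
for c in('top','side'):
    snap(c,c+'7'); marks(c,['roll_1_center','roll_1_tip','spent_1_center','blue_tray'],3)
    for m in models.regions_of('roll_1_center',c)[:2]:
        v,u=np.nonzero(m['pixels']);w=pix2plane(c,np.c_[u,v],.024)[:,:2];print('reg',m['score'],len(u),w.mean(0),cv2.minAreaRect((w*1000).astype(np.float32)))
holder(X0);print(telemetry.current_t())
E
```

```text
[ 1.6 -0.2 -0.3] 0.02351690379044507
top roll_1_center [0.5048 0.2233 0.0217] 0.85
top roll_1_center [0.4007 0.2929 0.0227] 0.52
top roll_1_tip [0.5543 0.2178 0.023 ] 0.73
top spent_1_center [0.4428 0.493  0.0249] 0.77
top spent_1_center [ 0.5568 -0.0659  0.0672] 0.68
top spent_1_center [ 0.6477 -0.0212  0.001 ] 0.65
top blue_tray [ 0.4708  0.5374 -0.002 ] 0.87
reg 0.62 639 [0.50523449 0.22554964] ((508.4420166015625, 224.3377227783203), (47.284423828125, 95.91117858886719), 81.91410827636719)
reg 0.54 632 [0.39838539 0.29329926] ((398.81500244140625, 292.8449401855469), (46.40407943725586, 100.0075454711914), 63.065574645996094)
side roll_1_center [0.5046 0.2215 0.0212] 0.79
side roll_1_tip [0.552  0.2205 0.0227] 0.67
side spent_1_center [0.4404 0.4943 0.0247] 0.69
side spent_1_center [0.4439 0.2664 0.0263] 0.67
side blue_tray [0.4672 0.534  0.0006] 0.67
side blue_tray [0.4709 0.0187 0.0698] 0.62
reg 0.62 503 [0.50380911 0.22514852] ((504.5410461425781, 227.18405151367188), (101.01533508300781, 76.23796844482422), 2.6732850074768066)
holder [ 0.5109 -0.0264 -0.0711] deg -4.1 n 16 rms 0.0035 zres [0.004, -0.001, 0.001, 0.0, -0.003, 0.002, 0.004, -0.002, -0.001, -0.002, 0.001, 0.001, -0.0, 0.006, 0.001, -0.002]
66.2417
```

View pics/top7.png

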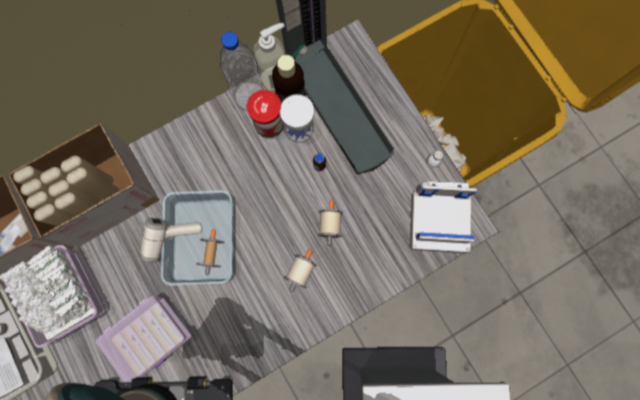

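The spent spindle is in the tray at (210,250), and one roll has been knocked aside to (330,222). I'll take that one first and fit it into bay 2.

```bash
cat >> h.py <<'E'
def pick(c,yaw):
    q=down(yaw+np.pi/2)
    r.move_to([c[0],c[1],.16],q); gripper_to(.075); L([c[0],c[1],.030],q,.15)
    gripper_to(.0,30); print('open',telemetry.current_opening(),telemetry.current_finger_force())
    L([c[0],c[1],.24],q,.2); print('lifted',telemetry.current_opening(),fh())
def hang(bay):
    r.move_to(B(bay,-.012,.13),Q0); L(B(bay,-.012,.024),Q0,.1); r.hold(.2)
    vision.snapshot('side'); marks('side',['roll_1_center','roll_1_tip'],2)
    print('target',np.round(B(bay,-.012,.018),4),'open',telemetry.current_opening(),fh(),telemetry.current_t())
def creep(bay):
    f0=fh()[0];d=-.012
    while d<.010:
        d+=.001; L(B(bay,d,.024),Q0,.03); f=fh()[0]-f0; print(round(f,1),end=' ')
        if f<-1.5: break
    print('contact',d); return d
def fit(bay,d,press=.0145):
    for k in(.006,press): L(B(bay,d+k,.024),Q0,.06); print(k,fh(),telemetry.current_opening())
    L(B(bay,d+press,.0005),Q0,.05); print('low',fh(),np.array(telemetry.current_ee_pos())-B(bay,d+press,.0005))
E
python3 - <<'E'
from h import *
pick((.505,.222),np.radians(-5.5)); hang(2); d=creep(2)
E
```

```text
open 0.0452574413989234 29.950488209724426
lifted 0.04484720297480535 [ 1.   0.4 -1.2]
side roll_1_center [ 0.5006 -0.068   0.0989] 0.86
side roll_1_tip [ 0.5478 -0.0683  0.0784] 0.5
target [ 0.4964 -0.0656  0.093 ] open 0.045092940944300566 [5.6 1.  3.8] 73.8667
-1.3 -1.2 -1.9 contact -0.008999999999999998
```

```bash
python3 - <<'E'
from h import *
print(fh(),telemetry.current_t())
a=snap('side')[190:340,250:400];b=snap('top')[140:290,390:540]
cv2.imwrite('pics/s8.png',cv2.resize(np.hstack([a,b])[:,:,::-1],(800,400),interpolation=cv2.INTER_CUBIC))
E
```

```text
[3.7 1.4 6. ] 74.6167
```

View pics/s8.png

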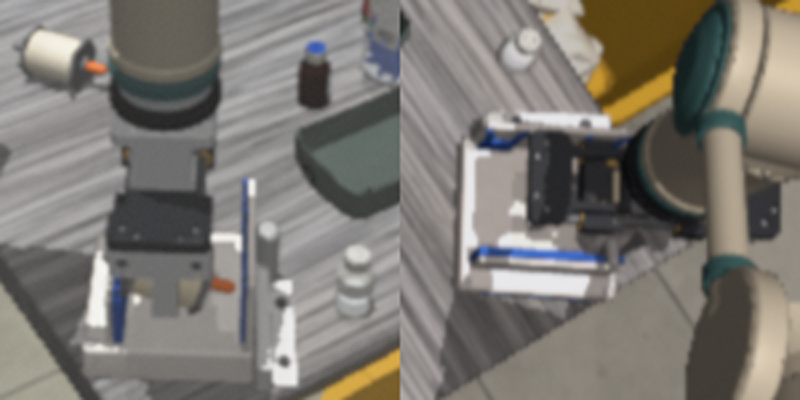

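The left half shows the roll tilted in the fingers, with its plunger low at (222,285). Its rear flange came down on the cheek because my 12 mm start was too far back. I'll lay it on the table again, re-grip it, and start at -7 mm.

```bash
sed -i 's/-\.012/HX/g; s/^def hang/HX=-.007\ndef hang/' h.py
python3 - <<'E'
from h import *
L(B(2,-.009,.13),Q0,.2)
q=down(np.pi/2); r.move_to([.45,.15,.16],q); print(L([.45,.15,.029],q,.08,guard=4),telemetry.current_ee_pos())
gripper_to(.075); L([.45,.15,.16],q,.25); r.move_to([.3,.35,.3],q); r.hold(.2)
for c in('top','side'):
    snap(c); marks(c,['roll_1_center','roll_1_tip'],3)
    for m in models.regions_of('roll_1_center',c)[:2]:
        v,u=np.nonzero(m['pixels']);w=pix2plane(c,np.c_[u,v],.024)[:,:2];print('reg',m['score'],len(u),cv2.minAreaRect((w*1000).astype(np.float32)))
holder(X0);print(telemetry.current_t())
E
```

```text
True [0.44909164 0.14991457 0.03429247]
top roll_1_center [0.443  0.1473 0.0203] 0.84
top roll_1_center [ 0.5035 -0.0286  0.0027] 0.34
top roll_1_tip [0.4899 0.1501 0.0216] 0.94
reg 0.75 618 ((442.1482849121094, 150.0615234375), (48.86415481567383, 98.22128295898438), 88.54285430908203)
side roll_1_center [0.4419 0.148  0.024 ] 0.98
side roll_1_center [0.439  0.495  0.0252] 0.46
side roll_1_tip [0.4919 0.1499 0.0224] 0.87
reg 0.94 537 ((441.8278503417969, 152.43055725097656), (98.59097290039062, 69.50241088867188), 2.272991895675659)
holder [ 0.5104 -0.0262 -0.0889] deg -5.1 n 16 rms 0.0028 zres [0.004, -0.0, -0.001, 0.004, 0.002, -0.001, 0.0, -0.002, -0.0, -0.003, 0.003, -0.002, 0.003, 0.001, -0.001, -0.001]
81.3333
```

```bash
python3 - <<'E'
from h import *
pick((.4405,.1485),np.radians(1)); hang(2)
a=snap('side')[190:340,250:400]
cv2.imwrite('pics/s9.png',cv2.resize(a[:,:,::-1],(450,450),interpolation=cv2.INTER_CUBIC))
E
```

```text
open 0.045016117292202056 29.98192548751831
lifted 0.04493049470856682 [-0.4 -0.  -1.3]
side roll_1_center [ 0.5008 -0.0698  0.095 ] 0.73
side roll_1_tip [ 0.5504 -0.0703  0.0954] 0.56
target [ 0.5014 -0.066   0.093 ] open 0.04448653795789101 [-0.7 -0.6 -0.8] 87.8917
```

View pics/s9.png

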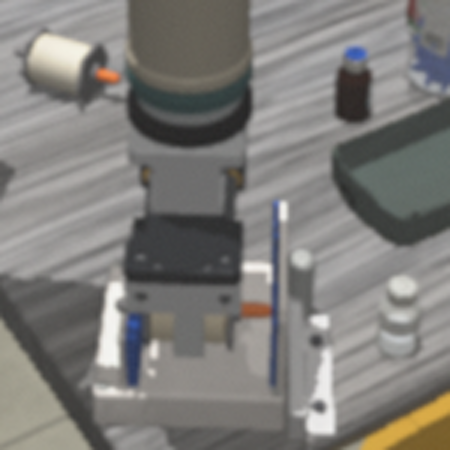

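The roll now hangs level, with its plunger at (257,310) facing the grooved wall at (278,300), and the forces are near zero. I'll fit it.

```bash
python3 - <<'E'
from h import *
d=creep(2)
if -.008<d<.004:
    fit(2,d)
E
```

```text
-0.5 -0.7 -0.8 -0.6 -1.8 contact -0.002
0.006 [-2.9  0.3 -0.6] 0.04541633057415203
0.0145 [-3.4 -0.2 -0.4] 0.045031694796992525
low [-3.3 -0.4 -1.4] [-4.75520658e-04  4.32232953e-05 -5.48883793e-04]
```

```bash
cat >> h.py <<'E'
def seat(bay,d,press=.0145):
    for k in(press-.006,.0045): L(B(bay,d+k,.0005),Q0,.04); print(round(k,4),fh(),telemetry.current_opening())
    gripper_to(.060); L(B(bay,d+.0045,.13),Q0,.2); print('t',telemetry.current_t())
E
python3 - <<'E'
from h import *
seat(2,-.002)
q=down(np.pi/2); r.move_to([.25,.45,.3],q); r.hold(.2)
for c in('side','top'):
    a=snap(c,c+'10'); marks(c,['roll_1_center','roll_1_tip'],3)
    for m in models.regions_of('roll_1_center',c)[:2]:
        v,u=np.nonzero(m['pixels']);w=pix2plane(c,np.c_[u,v],.024)[:,:2];print('reg',m['score'],len(u),cv2.minAreaRect((w*1000).astype(np.float32)))
x=holder(X0);print('bay2',H(x,(0,-.04)),'tip',H(x,(.054,-.04)))
a=cv2.imread('pics/side10.png')[220:340,260:380];b=cv2.imread('pics/top10.png')[160:280,390:510]
cv2.imwrite('pics/c10.png',cv2.resize(np.hstack([a,b]),(800,400),interpolation=cv2.INTER_CUBIC))
E
```

```text
0.0085 [-4.  -0.1 -2.2] 0.04482841074274154
0.0045 [-2.7 -0.4 -1.6] 0.0449091040087213
t 92.1667
side roll_1_center [ 0.5112 -0.0692  0.0687] 0.97
side roll_1_center [0.515  0.0136 0.0691] 0.63
side roll_1_center [0.4728 0.0156 0.0687] 0.53
side roll_1_tip [ 0.5607 -0.0691  0.0681] 0.63
reg 0.87 798 ((513.4188232421875, -26.13430404663086), (73.51622772216797, 91.78843688964844), 88.15287017822266)
top roll_1_center [ 0.5131 -0.0679  0.0648] 0.56
top roll_1_center [0.565  0.008  0.0702] 0.54
top roll_1_center [ 0.5683 -0.0293  0.0141] 0.46
top roll_1_tip [ 0.5639 -0.0696  0.0666] 0.58
reg 0.86 770 ((522.559326171875, -80.11985778808594), (54.52885818481445, 92.54780578613281), 83.96549987792969)
holder [ 0.511  -0.0263 -0.0646] deg -3.7 n 16 rms 0.0037 zres [0.002, -0.0, 0.004, 0.005, -0.002, 0.002, -0.072, 0.004, -0.0, 0.001, 0.001, 0.001, 0.003, -0.001, 0.002, 0.002]
bay2 [ 0.50839299 -0.06619375] tip [ 0.56228049 -0.06967765]
```

View pics/c10.png

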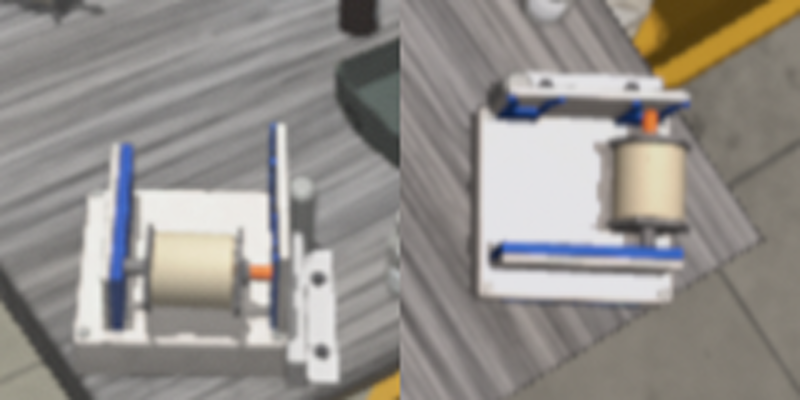

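Roll one is seated level: in the crop its pin is in the cup at (135,268) and its plunger in the groove at (262,271). Now the second roll.

```bash
python3 - <<'E'
from h import *
r.move_to([.3,-.25,.35],down(np.pi/2)); r.hold(.1)
for c in('side','top'):
    snap(c,c+'11'); marks(c,['roll_1_center','roll_1_tip'],5)
    for m in models.regions_of('roll_1_center',c)[:4]:
        v,u=np.nonzero(m['pixels']);w=pix2plane(c,np.c_[u,v],.024)[:,:2];print('reg',m['score'],len(u),cv2.minAreaRect((w*1000).astype(np.float32)))
print(telemetry.current_t())
a=cv2.imread('pics/side11.png')[190:250,230:310];b=cv2.imread('pics/top11.png')[230:310,250:350]
cv2.imwrite('pics/c11.png',np.hstack([cv2.resize(a,(400,300)),cv2.resize(b,(375,300))]))
E
```

```text
side roll_1_center [ 0.5091 -0.0686  0.072 ] 0.74
side roll_1_center [ 0.5067 -0.0256  0.0014] 0.41
side roll_1_tip [ 0.5597 -0.0717  0.0689] 0.8
side roll_1_tip [ 6.519e-01 -1.830e-02  2.000e-04] 0.38
reg 0.88 816 ((513.607177734375, -21.956138610839844), (71.11518859863281, 91.68394470214844), 88.12140655517578)
top roll_1_center [ 0.5165 -0.0673  0.0666] 0.76
top roll_1_tip [0.519  0.0147 0.0709] 0.26
reg 0.76 702 ((523.6448974609375, -80.11958312988281), (52.223026275634766, 89.94901275634766), 86.39827728271484)
reg 0.53 3292 ((512.3765869140625, -32.2581787109375), (148.1453857421875, 148.9387664794922), 86.87793731689453)
98.4667
```

View pics/c11.png

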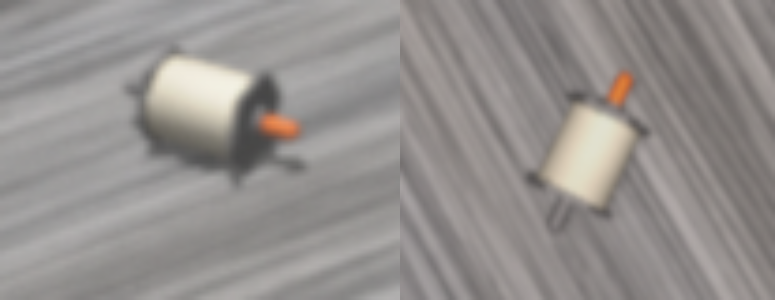

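The networks missed the second roll, though it shows plainly. In the top view its plunger tip is at (310.8,249.7) and its pin end at (291.6,291.3). In the side view they are at (289.4,215.6) and (256,207.6). I'll triangulate from those.

```bash
cat >> h.py <<'E'
def tri(uv):
    A=[];b=[]
    for c,p in uv.items():
        o=cam(c)[2];d=pix2plane(c,p,0)[0]-o;d/=np.linalg.norm(d);N=np.eye(3)-np.outer(d,d);A.append(N);b.append(N@o)
    return np.linalg.lstsq(np.vstack(A),np.concatenate(b),rcond=None)[0]
E
python3 - <<'E'
from h import *
t=tri({'top':(310.8,249.7),'side':(289.4,215.6)});p=tri({'top':(291.6,291.3),'side':(256,207.6)})
for v in (t,p): print(v)
a=pix2plane('top',[(310.8,249.7),(291.6,291.3)],.024);d=a[0]-a[1];print(a,np.linalg.norm(d),np.degrees(np.arctan2(d[1],d[0])))
u=d/np.linalg.norm(d);print('centre from mid',a.mean(0)-.002*u)
E
```

```text
[0.44535264 0.26871119 0.02541085]
[0.35513312 0.31203192 0.02096397]
[[0.44412282 0.26857161 0.024     ]
 [0.35333178 0.31158632 0.024     ]] 0.10046530411360186 -25.350518241579344
centre from mid [0.39691989 0.29093528 0.024     ]
```

```bash
python3 - <<'E'
from h import *
pick((.3975,.2915),np.radians(-25.4)); hang(1)
f=fh()
a=snap('side')[190:340,250:400]
cv2.imwrite('pics/s12.png',cv2.resize(a[:,:,::-1],(450,450),interpolation=cv2.INTER_CUBIC))
if abs(f).max()<2: creep(1)
E
```

```text
open 0.04509251751883516 29.980325996875763
lifted 0.045222335793117 [-0.1 -0.4 -1.1]
side roll_1_center [ 0.5106 -0.0675  0.0678] 0.67
side roll_1_center [ 0.505  -0.0258 -0.    ] 0.24
side roll_1_tip [ 0.5613 -0.0687  0.0674] 0.81
side roll_1_tip [ 0.6503 -0.0235 -0.0007] 0.63
target [0.5074 0.0138 0.093 ] open 0.04473228508564621 [ 0.6  0.9 -1. ] 106.525
0.3 1.3 0.6 0.4 -0.8 -1.8 contact -0.001
```

View pics/s12.png

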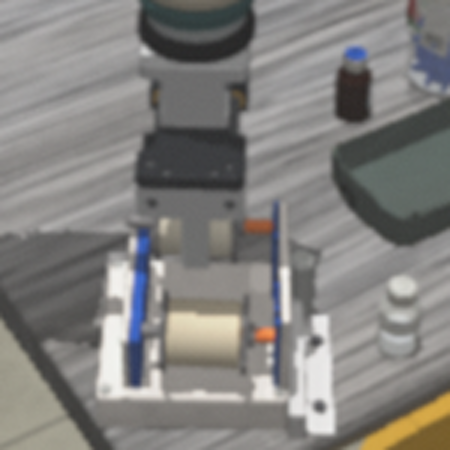

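The roll hangs level with its plunger at (260,226), touching the wall. I'll fit and seat it.

```bash
python3 - <<'E'
from h import *
d=-.001
fit(1,d)
seat(1,d)
r.move_to([.25,.4,.35],down(np.pi/2)); r.hold(.3)
for c in('side','top'):
    snap(c,c+'13'); marks(c,['roll_1_center','roll_1_tip','spent_1_center'],3)
x=holder(X0);d=POST-x[:2];print('bays',H(x,(0,.04)),H(x,(0,-.04)),telemetry.current_t())
a=cv2.imread('pics/side13.png')[220:340,260:380];b=cv2.imread('pics/top13.png')[160:280,390:510]
cv2.imwrite('pics/c13.png',cv2.resize(np.hstack([a,b]),(800,400),interpolation=cv2.INTER_CUBIC))
E
```

```text
0.006 [-3.1  0.7 -1. ] 0.045007207312028404
0.0145 [-4.3 -1.6  0.9] 0.04542799850174626
low [-4.3 -0.  -2.5] [-9.73453985e-04  6.70331185e-05 -9.25077915e-04]
0.0085 [-3.3  0.1 -3. ] 0.04517370912307012
0.0045 [-2.8 -0.4 -0.5] 0.04495767754637235
t 111.05
side roll_1_tip [ 0.5591 -0.0714  0.0665] 0.88
side roll_1_tip [0.4425 0.4965 0.0226] 0.52
side spent_1_center [0.4385 0.4924 0.0252] 0.63
top roll_1_center [ 0.5139 -0.0677  0.0664] 0.68
top roll_1_tip [ 0.5608 -0.0712  0.0672] 0.72
top spent_1_center [0.4402 0.4901 0.0256] 0.64
holder [ 0.5127 -0.0269 -0.0471] deg -2.7 n 15 rms 0.0033 zres [0.005, 0.003, 0.006, 0.002, -0.003, -0.0, 0.002, -0.001, 0.0, 0.0, 0.0, 0.0, 0.004, 0.001, 0.001]
bays [0.51454998 0.01303321] [ 0.5107851  -0.06687815] 114.1417
```

View pics/c13.png

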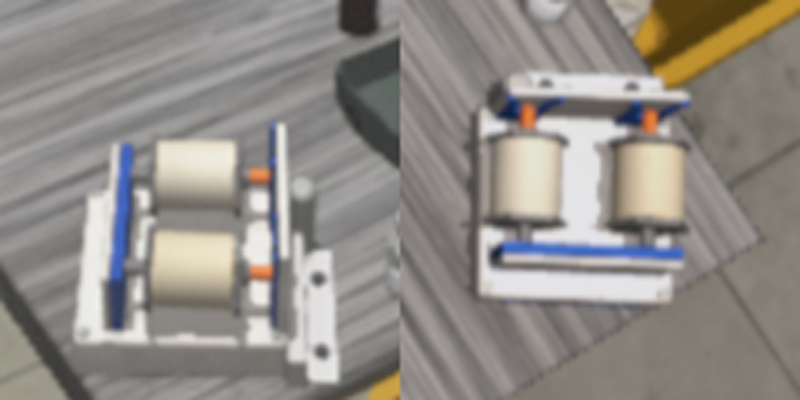

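Both rolls sit level in their bays, with plungers in the grooves at (260,176) and (262,271). The tall wall, (510,88) to (690,97), is parallel to the rail and touching it. The spent spindle is in the tray, so I'm handing in.

```bash
python3 -c "
from h import *
print(r.sign_off())"
```

```text
the job is handed in; nothing more can be done
None
```

I handed the job in at about 114 s of the 210 s allowed: my last camera check showed the holder flush on the rail, both full rolls seated in their bays and the one spent spindle in the blue tray; the sign-off gave no verdict.

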